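# Restock the carton lane, oldest in front

### The arm

A 7-joint arm with a two-finger parallel gripper is mounted at the origin on the work surface; the furniture and walls round the work are solid. World frame = base frame: x ahead of the robot, y to its left, z up, the work surface at z = 0. Lengths are in m, angles in rad, forces in N, time in s.
With the tool pointing down it reaches from about 0.425 to 0.925 m from the base axis. Payload 6.8 kg.
Tool frame: the origin (TCP) lies midway between the tips of the shut fingers; the grasp point (between the pads) lies 19 mm behind it; y points along the fingers, z is the direction in which the jaws open and shut, and the axes are right-handed (so a half turn about y gives the same grasp; the last joint's range is limited). The gripper opens to 85 mm and grips with 20 to 120 N. Pads are 22 mm wide; open, the fingers measure 114 mm over their backs; the gripper's body (76 mm by 85 mm) begins 54 mm behind the grasp point. The pads swing forward as they close: fully open they stand 13 mm farther back than shut.
Start: joints at [1.117, 0.477, 0.022, 1.555, -0.011, 1.109, -0.083], TCP at [0.229, -0.635, 0.231] pointing down, gripper open.
Joint ranges: [-2.96, 2.96], [-0.34, 2.1], [-1.41, 1.46], [0.24, 2.44], [-1.37, 4.51], [0.17, 1.92], [-2.96, 2.96]. Speed limits (rad/s): [2.39, 2.39, 3.14, 3.14, 3.14, 3.14, 3.14].

### API

Orientations are given as a rotation vector (axis times angle).
In Python, from bench import r gives the robot as it stands.
- The arm moves only by the tool send_rows, never from a script. Its argument "rows" is text: rows parted by semicolons, each of 6 numbers parted by spaces: the shift along the world's x, y, z in m, then the turn, a rotation vector about the world's x, y, z in rad. A call has 1 to 20 rows; each row shifts and turns the commanded pose from where the row before left it; what a row does not reach is not made up. A row lasts 1/10 s, in which the tool goes at most 50 mm and 8.59 degrees, less where a joint would pass 70% of its speed; a pose out of reach is approached as far as the arm can. A call is refused whole if a number of a shift passes 0.05 or a number of a turn 0.15, either way. A call with a gripper value outside its range is refused whole. "grip" is the finger opening in m, from 0 to 0.0854, set as the call begins (left out, the last holds). The fingers move at their own pace and stop on an object; "grip_force" is the grip in N (left out, the last holds). Time passes only in rows, so rows that do not move let the fingers close. It gives the time, the measured TCP pose, the force and the opening at its end, in the units of the state.
- r.get_obs(): the state, without advancing time (a new reading comes with each control period).
- r.grab_frame(name): name is "scene" or "top" or "wrist"; returns a dict with "pixels" (400x640x3 uint8, red, green, blue), "intrinsics" (3x3 intrinsics, pixels), "k1" (the pictures are not rectified: a ray, as slopes to the right and down, at radius r is drawn at 1 + k1 r^2 times it, then the intrinsics apply), "position" and "orientation" of the camera in the world. Camera axes: x right, y up, looking along -z (the intrinsics and any distortion apply to the point x, -y, -z); pixel columns grow to the right and rows downward; lengths in m; the calibration is good to about 2 mm. A picture is of the moment at which its call begins. There is no depth.
- r.hand_in(): hands the job in, once; it reports no verdict.
The state is a dict: "clock": time; "joints": joint angles; "qvel": joint speeds; "tau": joint torques, N m; "tcp_pos": TCP position; "orientation": TCP orientation; "contact_force": force on the tool from outside, world axes, zero at the start; "moment": the same for the moment, N m; "grip_width": finger opening in m.
Only numpy, scipy, OpenCV 4.12 (cv2) and the standard library are available. Lean on these libraries where they do the work, as an engineer would, in place of code of your own. Each camera call takes 0.05 s, during which the arm holds its last target.

### The job

Restock the brown cartons in the plywood rack, oldest in front: bring the carton that stands in the rack forward in its lane, towards the robot, until it is against the front strip, then set the brown carton from the table down behind it in the same lane. Both should stand flat on the rack floor with their long sides along the lane; leave the wax tin, the teal box and the tape measure where they are.

Things in the scene. Friction and masses are not known exactly. Their poses are not given: they have to be found in the camera images.
- rack: fixed plywood rack, 188 (x) x 186 (y) mm, turned up to 0.15 rad. Origin: centre of its underside; x from its front (nearest the robot) to its back, y left, z up. Floor 6 mm thick; dark strips 6 mm wide, rising 10 mm above the floor, run all round and down the middle: two lanes along x, centred at y = +45 and -45 mm, each 84 mm wide, inside from x = -88 (front strip) to +88 mm (back strip).
- old_carton: brown carton with a white label, 50 (own x) x 70 (own y) x 40 mm high, about 0.09 kg, rigid. Origin at the centre of its underside, z up. The two cartons look alike. This one is the older stock: it stands in one of the rack's two lanes, in the back half, with its 70 mm length roughly along the lane.
- new_carton: brown carton with a white label, 50 (own x) x 70 (own y) x 40 mm high, about 0.09 kg, rigid. Origin at the centre of its underside, z up. The two cartons look alike. This one is the new stock: it stands on the bare table beside the rack (left near, left far or right), its 70 mm length within about 30 degrees of the world x direction.
- wax_tin: round dark-green tin with lid, 66 mm in diameter, 49 mm high; origin at the centre of its underside. It stands in the back half of the rack's other lane. To be left alone.
- screw_box: teal carton of screws, 64 (own x) x 100 (own y) x 55 mm high, bigger than the brown cartons; origin at the centre of its underside; stands on the table. To be left alone.
- tape_measure: yellow and black tape measure, 34 (own x) x 86 (own y) x 68 mm high; origin at the middle of its underside; stands on the table. To be left alone.
Mind the look-alikes: they are no part of the job. Leave any blue or pink look-alike of the new_carton alone. What is shaped like the old_carton but purple is not meant.

How it is judged:
On the way, in this order (a step that is already met when the one before it is completed fails the run):
1. the older carton stands at the front strip (x of old_carton in the frame of rack between -0.062 and -0.038 m and z of old_carton in the frame of rack between 0.002 and 0.011 m), for 0.2 s.
2. the new carton stands behind it on the rack floor (x of new_carton in the frame of rack between 0.003 and 0.062 m and z of new_carton in the frame of rack between 0.002 and 0.011 m and ((y of old_carton in the frame of rack between -0.067 and -0.023 m and y of new_carton in the frame of rack between -0.067 and -0.023 m) or (y of old_carton in the frame of rack between 0.023 and 0.067 m and y of new_carton in the frame of rack between 0.023 and 0.067 m))), for 0.2 s.
At the end, for the whole second after the job is handed in: Both cartons stand in the same lane of the rack, within 22 mm of its centre line, flat on the rack floor (tilt under 0.1 rad), lengthwise along the lane within 15 degrees and at rest: the older one within 15 mm of the front strip, the new one wholly behind it between it and the back strip (all of step 1 and all of step 2 and angle between each of old_carton, new_carton's own z axis and vertical below 0.1 rad and angle between the y axis of each of old_carton, new_carton and the x axis of rack, either way round below 0.26 rad and linear speed of each of old_carton, new_carton below 0.02 m/s and angular speed of each of old_carton, new_carton below 0.2 rad/s); the robot touches nothing.
It fails at once if the wax tin is moved by more than 20 mm (distance of wax_tin from where it was at the start of the episode above 0.02 m).
It fails at once if the teal box is moved by more than 20 mm (distance of screw_box from where it was at the start of the episode above 0.02 m).
It fails at once if the tape measure is moved by more than 20 mm (distance of tape_measure from where it was at the start of the episode above 0.02 m).
It also fails if it takes over 42 s, if anything falls off the work surface, if the arm or the gripper's body presses on something with over 40 N, if the wrist force passes 120 N, or if a joint passes its speed limit or range.

## Working session

There is one attempt and no reset: what is moved stays moved. The work goes in short steps, Python scripts to look and compute and a tool call to move; the robot and the scene stay as the last step left them, time stands still between calls to the robot, and variables do not carry over. Pictures are saved under pics/ and viewed, and the job is handed in when it is done.

Besides the shell and the picture viewer there is one more tool, called after "Call:" as name(argument=value, ...) on one line, values as JSON. send_rows: Moves the arm, as the interface text tells. Its arguments: {"type":"object","properties":{"rows":{"type":"string"},"grip":{"type":"number"},"grip_force":{"type":"number"}},"required":["rows"]}

```bash
mkdir -p pics; ls
python3 - <<'E'
from bench import r
import cv2
o=r.get_obs()
print({k:(v if not hasattr(v,'round') else v) for k,v in o.items()})
for n in ["scene","top","wrist"]:
    f=r.grab_frame(n); cv2.imwrite(f"pics/{n}0.png",cv2.cvtColor(f["pixels"],cv2.COLOR_RGB2BGR))
    print(n,f["intrinsics"],f["k1"],f["position"],f["orientation"])
E
```

```text
pics
{'clock': 0.0, 'joints': array([ 1.11687934,  0.47779712,  0.02239775,  1.55649904, -0.01150876,
        1.10930801, -0.08313082]), 'qvel': array([-2.92289076e-04,  1.41583362e-03, -1.61323795e-03,  3.54843655e-05,
       -8.07352231e-04, -1.68093861e-04,  5.95383366e-04]), 'tau': array([-4.41668290e-04, -5.96456659e+01,  1.60784461e+00, -2.81203544e+01,
        1.24589272e-02,  9.37049626e-03,  2.38308394e-05]), 'tcp_pos': array([ 0.22854354, -0.63447387,  0.23030876]), 'orientation': array([-0.35562691,  2.03563096, -2.03187264]), 'contact_force': array([ 0.47181743, -1.02687035,  0.14387668]), 'moment': array([-0.04540621, -0.03723833,  0.01724652]), 'grip_width': 0.08535250666224842}
scene [[478.52728172   0.         313.27714729]
 [  0.         478.52728172 198.82908117]
 [  0.           0.           1.        ]] -0.009778238850574088 [-0.11805974  0.74192162  0.67840135] [ 0.44076454 -1.19394339 -2.17493563]
top [[438.82581426   0.         324.58719474]
 [  0.         438.82581426 201.31829257]
 [  0.           0.           1.        ]] -0.007703740283855876 [ 0.4610687  -0.02044435  1.16008177] [ 0.06742539 -0.05602677 -1.57396872]
wrist [[313.73739922   0.         324.19203803]
 [  0.         313.73739922 199.62163301]
 [  0.           0.           1.        ]] -0.0634176870425391 [ 0.30503879 -0.60701283  0.37391941] [-0.28274891  0.1988948  -1.21335411]
```

View pics/scene0.png

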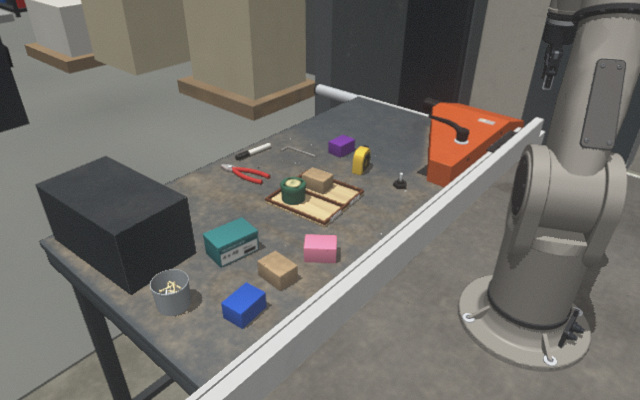

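View pics/top0.png

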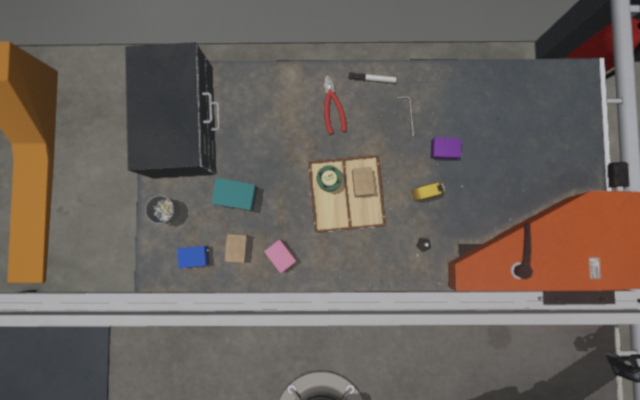

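View pics/wrist0.png

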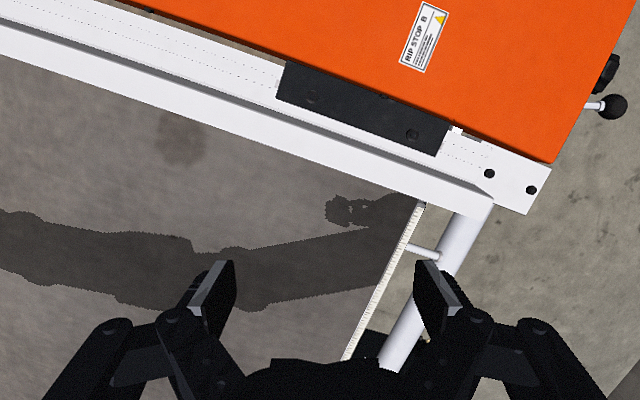

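The top view shows these candidates:
- **New carton:** brown at (236,248), with the blue (192,257) and pink (280,256) look-alikes. I choose the brown one.
- **Old carton:** brown in the rack's right lane at (364,181). The purple one at (447,148) is not meant.
- **Leave alone:** wax tin (330,179), teal box (234,194), tape measure (429,191).

The white rail (rows 290-325) and the orange machine are obstacles.

```bash
cat > h.py <<'E'
import numpy as np, cv2
from scipy.spatial.transform import Rotation as R
from bench import r
def cam(f):
    return f["intrinsics"],np.array([f["k1"],0,0,0,0.]),np.array(f["position"]),R.from_rotvec(f["orientation"]).as_matrix()
def ray(f,uv):
    K,d,p,M=cam(f)
    n=cv2.undistortPoints(np.array(uv,float).reshape(-1,1,2),K,d).reshape(-1,2)
    v=np.c_[n[:,0],-n[:,1],-np.ones(len(n))]@M.T
    return p,v
def onz(f,uv,z):
    p,v=ray(f,uv); return p+v*((z-p[2])/v[:,2])[:,None]
def tri(f1,a,f2,b):
    p,v=ray(f1,a);q,w=ray(f2,b);out=[]
    for x,y in zip(v,w):
        A=np.c_[x,-y]; s=np.linalg.lstsq(A,q-p,rcond=None)[0]
        P,Q=p+s[0]*x,q+s[1]*y; out.append(np.r_[(P+Q)/2,np.linalg.norm(P-Q)])
    return np.array(out)
def proj(f,P):
    K,d,p,M=cam(f); c=(np.atleast_2d(P)-p)@M; n=np.c_[c[:,0]/-c[:,2],-c[:,1]/-c[:,2],np.ones(len(c))]
    return cv2.projectPoints(n,np.zeros(3),np.zeros(3),K,d)[0].reshape(-1,2)
E
python3 - <<'E'
from h import *
t=r.grab_frame("top");s=r.grab_frame("scene")
np.save
bgr=cv2.cvtColor(t["pixels"],cv2.COLOR_RGB2BGR)
a=cv2.resize(bgr[140:280,170:310],None,fx=4,fy=4,interpolation=cv2.INTER_CUBIC)
cv2.imwrite("pics/tnew.png",a)
a=cv2.resize(bgr[140:250,290:450],None,fx=5,fy=5,interpolation=cv2.INTER_CUBIC)
cv2.imwrite("pics/track.png",a)
b=cv2.cvtColor(s["pixels"],cv2.COLOR_RGB2BGR)
cv2.imwrite("pics/srack.png",cv2.resize(b[140:330,190:390],None,fx=4,fy=4,interpolation=cv2.INTER_CUBIC)[:600])
print(onz(t,[[347,193],[236,248],[364,181],[447,148]],0.04))
print(onz(t,[[320,290],[320,325]],0.05), onz(t,[[320,290],[320,325]],0.2))
print("tcp px",proj(t,r.get_obs()["tcp_pos"]),proj(s,r.get_obs()["tcp_pos"]))
E
```

```text
[[ 0.57039086 -0.07001578  0.04      ]
 [ 0.43111188  0.21333228  0.04      ]
 [ 0.60115564 -0.11390445  0.04      ]
 [ 0.68594737 -0.32902962  0.04      ]]
[[ 3.26234293e-01 -2.52660677e-04  5.00000000e-02]
 [ 2.40320917e-01  4.33173285e-06  5.00000000e-02]] [[ 0.34445382 -0.00298107  0.2       ]
 [ 0.2701495  -0.0027588   0.2       ]]
tcp px [[625.29507096 347.23645748]] [[544.36637412  88.33540195]]
```

View pics/tnew.png

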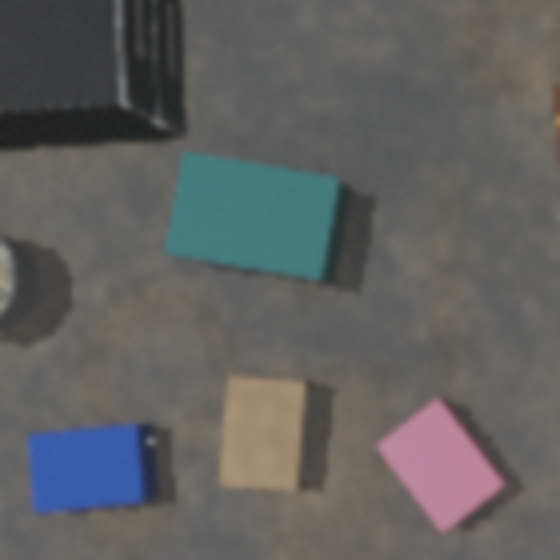

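View pics/track.png

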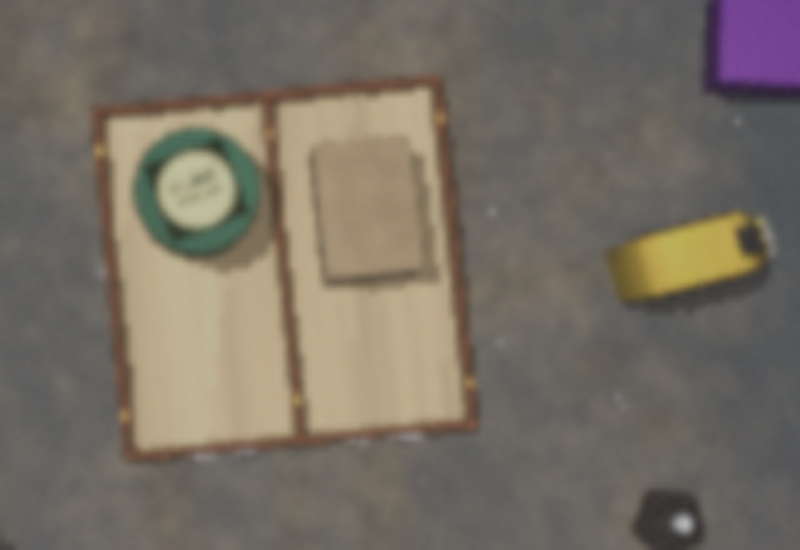

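View pics/srack.png

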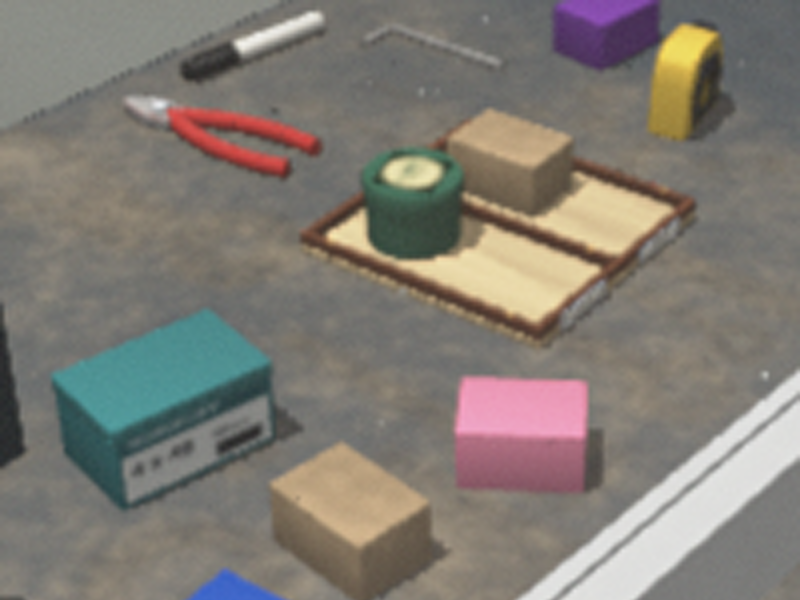

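Run:
```python
from h import *
t=r.grab_frame("top");s=r.grab_frame("scene")
hsv=cv2.cvtColor(t["pixels"],cv2.COLOR_RGB2HSV)
def c2(p,x0,y0,k): p=np.array(p,float); return (p+.5)/k-.5+[x0,y0]
# rack corners, strip tops outer
rc=c2([[95,107],[440,77],[478,430],[128,460]],290,140,5)
P=onz(t,rc,0.016)[:,:2]; print("rack corners TL TR BR BL\n",P.round(4))
c=P.mean(0); fx=(P[0]+P[1]-P[2]-P[3]);fy=(P[0]+P[3]-P[1]-P[2])
print("c",c,"yaw x",np.arctan2(fx[1],fx[0]),"yaw y",np.arctan2(-fy[0],fy[1]),"size",np.linalg.norm(fx)/2,np.linalg.norm(fy)/2)
old=c2([[312,142],[409,137],[424,268],[326,277]],290,140,5)
new=c2([[228,377],[306,379],[298,491],[219,488]],170,140,4)
for n,q,z in(("old",old,.046),("new",new,.040)):
    Q=onz(t,q,z)[:,:2]; a=(Q[0]+Q[1]-Q[2]-Q[3]); b=Q[0]+Q[3]-Q[1]-Q[2]
    print(n,Q.mean(0),"long yaw",np.arctan2(a[1],a[0]),np.arctan2(-b[0],b[1]),np.linalg.norm(a)/2,np.linalg.norm(b)/2)
# rail edges
b=cv2.cvtColor(s["pixels"],cv2.COLOR_RGB2BGR)
cv2.imwrite("pics/rail_s.png",cv2.resize(b[110:400,180:560],None,fx=2,fy=2))
bt=cv2.cvtColor(t["pixels"],cv2.COLOR_RGB2BGR)
cv2.imwrite("pics/rail_t.png",cv2.resize(bt[180:400,440:640],None,fx=2.7,fy=2.7))
```

```text
rack corners TL TR BR BL
 [[ 0.6579  0.0294]
 [ 0.673  -0.1525]
 [ 0.4871 -0.1698]
 [ 0.4722  0.0124]]
c [ 0.57254637 -0.07010769] yaw x 0.09204816060827802 yaw y 0.08203822585728224 size 0.18657341632834257 0.18265512123031138
old [ 0.60101358 -0.11123187] long yaw 0.09717516322957462 0.06742462002154012 0.0687744268282185 0.049941901641206925
new [0.4310431  0.21508752] long yaw -0.06483598298764257 -0.034796502433275485 0.07068865228626257 0.05008234085393517
```

View pics/rail_s.png

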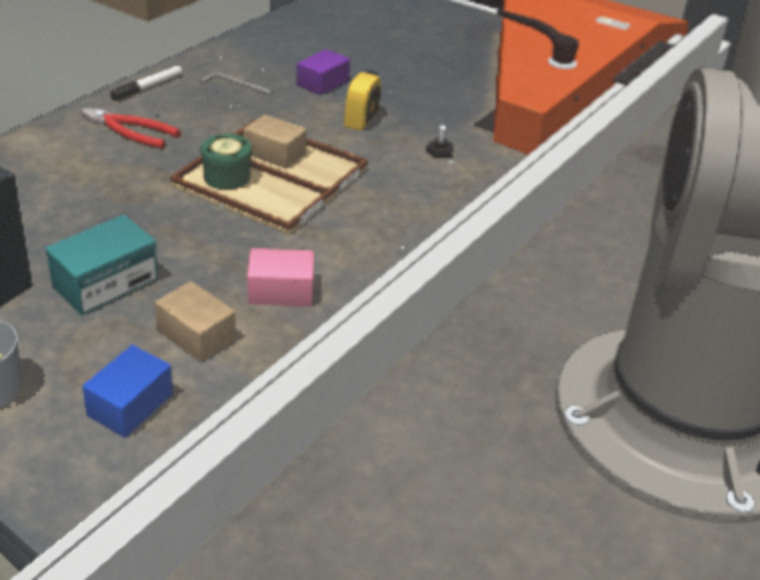

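View pics/rail_t.png

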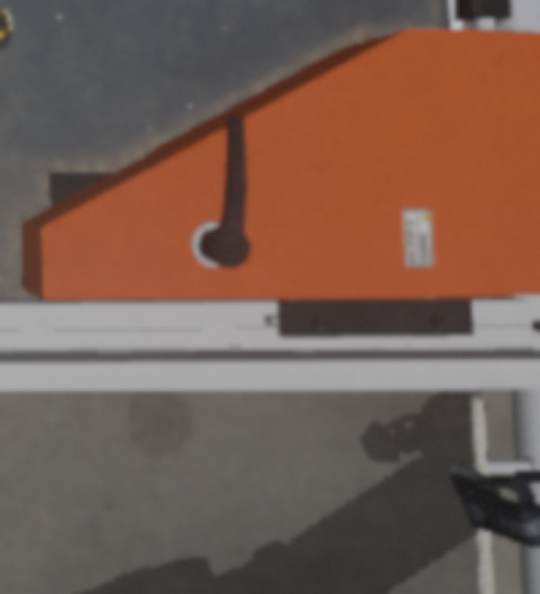

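Run:
```python
from h import *
t=r.grab_frame("top");s=r.grab_frame("scene")
g=cv2.cvtColor(t["pixels"],cv2.COLOR_RGB2GRAY); print(g[280:330,420], g[280:330,200])
g=cv2.cvtColor(s["pixels"],cv2.COLOR_RGB2GRAY); print("s",g[215:300,370].tolist(),g[150:220,460].tolist())
print(r.get_obs()["clock"])
```

```text
[100 103 104 105 104 104 102 101 101  99  94  99 136 166 173 172 172 172
 171 171 170 165 161 169 172 172 172 170 165 148 119  93  89 103 139 165
 171 172 171 171 171 171 171 168 154 124 105 102 103 103] [ 98  99 100 100  99  99  98  97  97  97  97  96 103 137 168 175 174 175
 174 174 175 173 168 164 171 174 174 174 172 168 151 120  89  85 107 144
 168 173 173 174 173 173 172 173 169 152 120 104 104 105]
s [122, 125, 126, 126, 120, 116, 120, 121, 117, 117, 114, 114, 116, 123, 125, 125, 129, 134, 131, 131, 131, 124, 121, 123, 127, 122, 123, 128, 125, 123, 118, 122, 132, 165, 214, 223, 222, 223, 215, 170, 153, 193, 221, 224, 223, 223, 222, 221, 222, 224, 223, 222, 222, 223, 219, 199, 150, 124, 119, 124, 123, 126, 122, 122, 124, 123, 123, 123, 123, 122, 125, 124, 125, 123, 124, 124, 123, 122, 123, 123, 125, 125, 124, 121, 123] [132, 131, 134, 134, 134, 135, 135, 135, 132, 119, 95, 80, 77, 80, 80, 81, 80, 78, 80, 79, 81, 80, 78, 107, 167, 214, 225, 223, 211, 172, 169, 208, 222, 222, 222, 220, 221, 223, 222, 223, 222, 213, 180, 141, 121, 121, 121, 122, 121, 121, 125, 122, 120, 122, 120, 120, 122, 123, 119, 120, 121, 120, 120, 121, 123, 121, 120, 120, 119, 116]
0.45
```

Run:
```python
from h import *
t=r.grab_frame("top");s=r.grab_frame("scene")
def line(te,se):
    p,v=ray(t,te);q,w=ray(s,se)
    n1=np.cross(v[0],v[1]);
    for i in range(2):
        k=n1@(p-q)/(n1@w[i]); print((q+k*w[i]).round(3))
print("outer");line([[420,324.8],[200,325.8]],[[370,270.6],[460,192.6]])
print("inner of bar");line([[420,313.5],[200,314.5]],[[370,255.0],[460,180]])
print("track inner");line([[420,291.6],[200,292.8]],[[370,248.2],[460,173.8]])
```

```text
outer
[0.246 0.155 0.084]
[ 0.247 -0.216  0.082]
inner of bar
[0.273 0.117 0.084]
[ 0.273 -0.27   0.083]
track inner
[0.319 0.046 0.034]
[ 0.32  -0.382  0.035]
```

```bash
cat >> h.py <<'E'
RC=np.array([0.5725,-0.0701]); RY=0.087
def torack(P,yaw=RY):
    c,s=np.cos(yaw),np.sin(yaw); return (np.asarray(P)[...,:2]-RC)@np.array([[c,-s],[s,c]])
def toworld(P):
    c,s=np.cos(RY),np.sin(RY); return np.asarray(P)@np.array([[c,s],[-s,c]])+RC
def st():
    o=r.get_obs(); M=R.from_rotvec(o["orientation"]).as_matrix()
    z=M[:,2]; print("t",o["clock"],"tcp",o["tcp_pos"].round(4),"y",M[:,1].round(3),"z",z.round(3),"jaw yaw vs world y",np.arctan2(-z[0],z[1]).round(3),"w",round(o["grip_width"],4),"F",o["contact_force"].round(1))
E
python3 - <<'E'
from h import *
st(); t=r.grab_frame("top")
tin=onz(t,(np.array([[197,193]])+.5)/5-.5+[290,140],.049); print("tin",tin,torack(tin))
print("old",torack([.6010,-.1112]))
o=[toworld([a,-.045]) for a in(.0248,-.0525,.03)]; print(o)
E
```

```text
t 0.55 tcp [ 0.2288 -0.635   0.2313] y [-0.  0. -1.] z [ 0.339 -0.941 -0.   ] jaw yaw vs world y -2.796 w 0.0852 F [-0.2 -0.7 -0.5]
tin [[ 0.60763524 -0.02402392  0.049     ]] [[0.03900592 0.04284891]]
old [ 0.02482102 -0.04342093]
[array([ 0.60111627, -0.11277493]), array([ 0.52410862, -0.11949155]), array([ 0.6062966, -0.1123231])]
```

Call:
send_rows(rows="0 0 0.04 0 0 0; 0.01 0.014 0.03 0 0 -0.01; 0.024 0.034 0 0 0 -0.02; 0.027 0.038 0 0 0 -0.02; 0.027 0.038 0 0 0 -0.02; 0.027 0.038 0 0 0 -0.02; 0.027 0.038 0 0 0 -0.02; 0.027 0.038 0 0 0 -0.02; 0.027 0.038 0 0 0 -0.02; 0.027 0.038 0 0 0 -0.02; 0.027 0.038 0 0 0 -0.02; 0.027 0.038 0 0 0 -0.02; 0.027 0.038 0 0 0 -0.02; 0.027 0.038 0 0 0 -0.02; 0.027 0.038 0 0 0 -0.01; 0.014 0.0195 0 0 0 0; 0 0 0 0 0 0; 0 0 0 0 0 0", grip=0.066)

```text
clock: 2.4
tcp_pos: [0.6007, -0.1116, 0.3011]
orientation: [-0.095, 2.177, -2.178]
contact_force: [-0.0, -0.3, -0.9]
grip_width: 0.0659
```

Run:
```python
from h import *
st()
f=r.grab_frame("wrist"); cv2.imwrite("pics/w1.png",cv2.cvtColor(f["pixels"],cv2.COLOR_RGB2BGR))
```

```text
t 2.4 tcp [ 0.6007 -0.1116  0.3011] y [-0. -0. -1.] z [ 0.086 -0.996  0.   ] jaw yaw vs world y -3.055 w 0.0659 F [-0.  -0.3 -0.9]
```

View pics/w1.png

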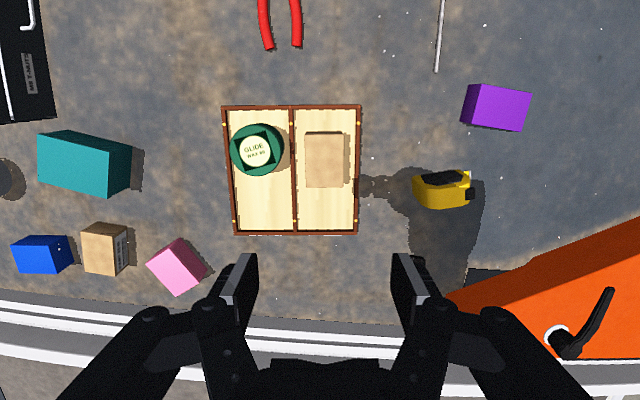

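Run:
```python
from h import *
f=r.grab_frame("wrist")
b=cv2.cvtColor(f["pixels"],cv2.COLOR_RGB2BGR); cv2.imwrite("pics/w1c.png",cv2.resize(b[95:245,210:370],None,fx=4,fy=4,interpolation=cv2.INTER_CUBIC))
```

```text
(no output)
```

View pics/w1c.png

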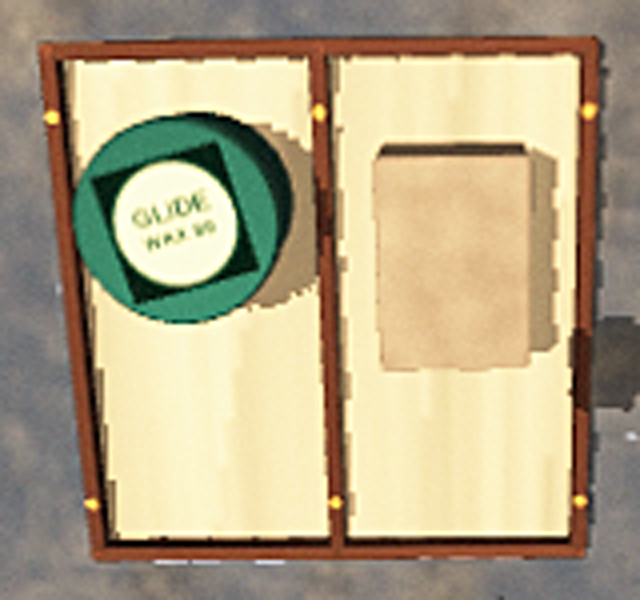

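Run:
```python
from h import *
f=r.grab_frame("wrist")
def m(n,q,z):
    Q=onz(f,(np.array(q,float)+.5)/4-.5+[210,95],z)[:,:2]; a=(Q[0]+Q[1]-Q[2]-Q[3]); b=Q[0]+Q[3]-Q[1]-Q[2]
    print(n,Q.mean(0),"yaw",np.arctan2(a[1],a[0]),np.arctan2(-b[0],b[1]),np.linalg.norm(a)/2,np.linalg.norm(b)/2,torack(Q.mean(0)))
m("old",[[378,157],[528,157],[527,367],[384,368]],.046)
m("rack",[[40,43],[597,38],[585,554],[95,557]],.016)
```

```text
old [ 0.59987323 -0.11297689] yaw 0.0943620261462406 0.08674718626806549 0.0688352231757766 0.04719992438929401 [ 0.02354412 -0.0450932 ]
rack [ 0.57271298 -0.0709406 ] yaw 0.09328227909240165 0.0893314503967643 0.18585381513380428 0.18415780357675615 [ 0.00013913 -0.00085592]
```

Call:
send_rows(rows="0 0 -0.045 0 0 0; 0 0 -0.045 0 0 0; 0 0 -0.045 0 0 0; 0 0 -0.045 0 0 0; 0 0 -0.04 0 0 0; 0 0 -0.03 0 0 0; 0 0 -0.015 0 0 0; 0 0 -0.01 0 0 0; 0 0 -0.005 0 0 0; 0 0 0 0 0 0; 0 0 0 0 0 0", grip=0.063)

```text
clock: 3.65
tcp_pos: [0.6018, -0.1118, 0.0226]
orientation: [-0.091, 2.176, -2.177]
contact_force: [-0.4, -0.1, -0.2]
grip_width: 0.0631
```

Call:
send_rows(rows="0 0 0 0 0 0; 0 0 0 0 0 0; 0 0 0 0 0 0; 0 0 0 0 0 0; 0 0 0 0 0 0", grip=0.03, grip_force=25)

```text
clock: 4.15
tcp_pos: [0.6018, -0.1117, 0.0227]
orientation: [-0.091, 2.176, -2.177]
contact_force: [-0.6, 0.3, 6.9]
grip_width: 0.0495
```

Run:
```python
from h import *
st()
f=r.grab_frame("wrist"); cv2.imwrite("pics/w2.png",cv2.cvtColor(f["pixels"],cv2.COLOR_RGB2BGR))
```

```text
t 4.15 tcp [ 0.6018 -0.1117  0.0227] y [ 0.002 -0.    -1.   ] z [ 0.086 -0.996  0.001] jaw yaw vs world y -3.056 w 0.0495 F [-0.6  0.3  6.9]
```

View pics/w2.png

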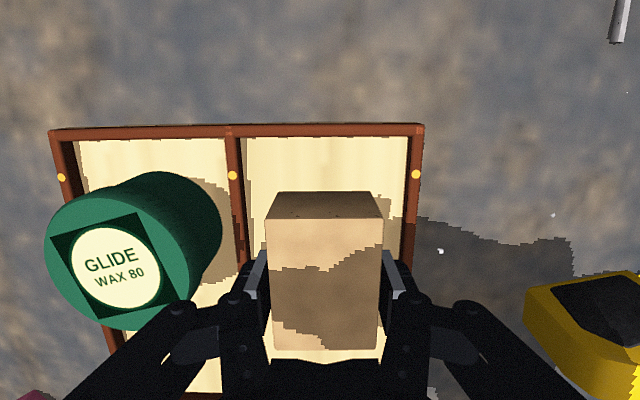

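Call:
send_rows(rows="0 0 0.004 0 0 0; -0.006 -0.0005 0 0 0 0; -0.012 -0.001 0 0 0 0; -0.015 -0.0015 0 0 0 0; -0.015 -0.0015 0 0 0 0; -0.012 -0.001 0 0 0 0; -0.008 -0.0005 0 0 0 0; -0.005 -0.0005 0 0 0 0; -0.0015 0 0 0 0 0; 0 0 0 0 0 0; 0 0 0 0 0 0")

```text
clock: 5.3
tcp_pos: [0.527, -0.1179, 0.0254]
orientation: [-0.093, 2.177, -2.177]
contact_force: [0.3, -0.1, -0.3]
grip_width: 0.0496
```

Run:
```python
from h import *
st()
for n in("wrist","top"):
    f=r.grab_frame(n); cv2.imwrite(f"pics/{n}3.png",cv2.cvtColor(f["pixels"],cv2.COLOR_RGB2BGR))
```

```text
t 5.3 tcp [ 0.527  -0.1179  0.0254] y [ 0.001  0.    -1.   ] z [ 0.086 -0.996 -0.   ] jaw yaw vs world y -3.056 w 0.0496 F [ 0.3 -0.1 -0.3]
```

View pics/wrist3.png

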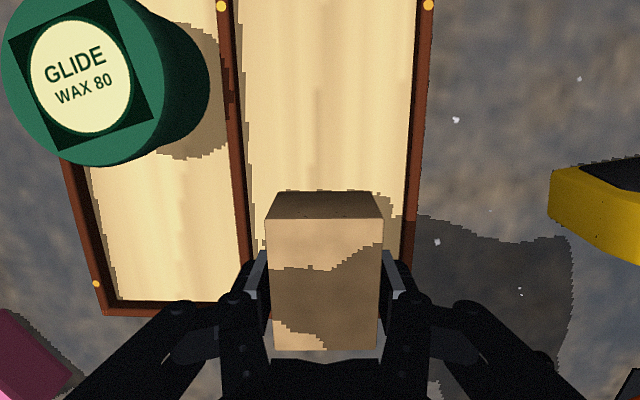

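Call:
send_rows(rows="0 0 -0.002 0 0 0; -0.0015 0 -0.0015 0 0 0; 0 0 0 0 0 0; 0 0 0 0 0 0")

```text
clock: 5.8
tcp_pos: [0.5264, -0.118, 0.0226]
orientation: [-0.09, 2.176, -2.176]
contact_force: [1.0, 0.6, 5.7]
grip_width: 0.0498
```

Call:
send_rows(rows="0 0 0 0 0 0; 0 0 0 0 0 0; 0 0 0 0 0 0; 0 0 0 0 0 0; 0 0 0.03 0 0 0; 0 0 0.045 0 0 0; 0 0 0.045 0 0 0; 0 0 0.045 0 0 0; 0 0 0.045 0 0 0; 0 0 0 0 0 0", grip=0.063)

```text
clock: 6.8
tcp_pos: [0.5285, -0.1184, 0.2383]
orientation: [-0.081, 2.17, -2.175]
contact_force: [-0.2, -0.1, -0.2]
grip_width: 0.0629
```

Run:
```python
from h import *
st()
f=r.grab_frame("wrist"); b=cv2.cvtColor(f["pixels"],cv2.COLOR_RGB2BGR)
cv2.imwrite(f"pics/w4.png",b)
f=r.grab_frame("top"); b=cv2.cvtColor(f["pixels"],cv2.COLOR_RGB2BGR); cv2.imwrite("pics/t4.png",b)
```

```text
t 6.8 tcp [ 0.5285 -0.1184  0.2383] y [ 0.011 -0.002 -1.   ] z [ 0.085 -0.996  0.003] jaw yaw vs world y -3.056 w 0.0629 F [-0.2 -0.1 -0.2]
```

View pics/w4.png

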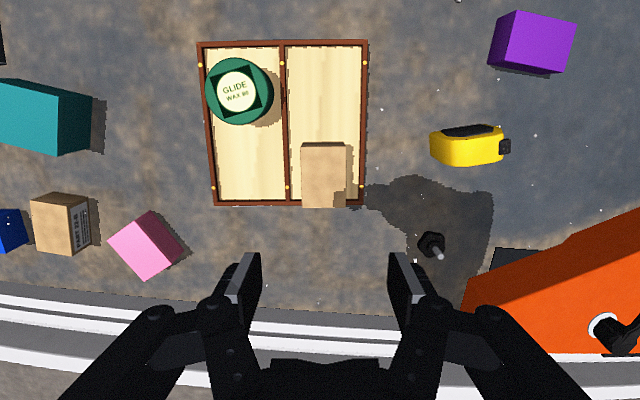

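Run:
```python
import cv2,numpy as np
b=cv2.imread("pics/t4.png"); w=cv2.imread("pics/w4.png")
cv2.imwrite("pics/c4.png",cv2.resize(w[30:220,190:380],None,fx=3,fy=3,interpolation=cv2.INTER_CUBIC))
cv2.imwrite("pics/c4t.png",cv2.resize(b[200:290,170:300],None,fx=6,fy=6,interpolation=cv2.INTER_CUBIC))
```

```text
(no output)
```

View pics/c4.png

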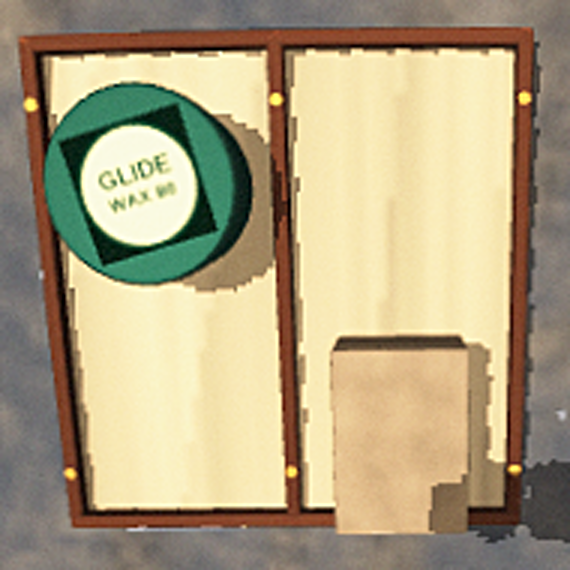

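View pics/c4t.png

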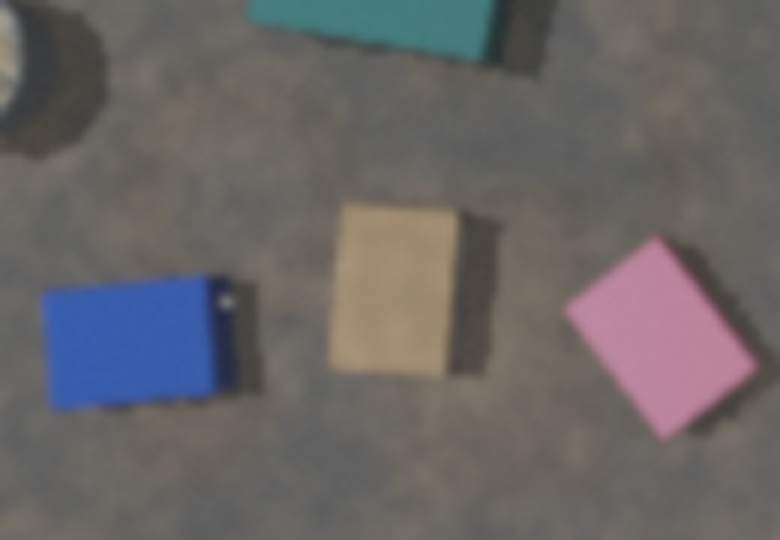

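Run:
```python
from h import *
w=r.grab_frame("wrist");t=r.grab_frame("top")
def m(f,n,q,z,k,o):
    Q=onz(f,(np.array(q,float)+.5)/k-.5+o,z)[:,:2]; a=(Q[0]+Q[1]-Q[2]-Q[3]); b=Q[0]+Q[3]-Q[1]-Q[2]
    print(n,Q.mean(0).round(4),"yaw",np.arctan2(a[1],a[0]).round(3),np.arctan2(-b[0],b[1]).round(3),np.linalg.norm(a)/2,np.linalg.norm(b)/2,"rack",torack(Q.mean(0)).round(4))
m(w,"old",[[332,349],[467,349],[467,533],[337,533]],.046,3,[190,30])
m(w,"rack",[[20,38],[533,29],[520,522],[73,525]],.016,3,[190,30])
m(t,"new",[[342,205],[460,210],[446,376],[330,370]],.04,6,[170,200])
m(t,"blue",[[42,294],[207,277],[217,394],[50,409]],.04,6,[170,200])
m(t,"pink",[[566,310],[657,236],[760,366],[668,440]],.04,6,[170,200])
st()
```

```text
old [ 0.5211 -0.1182] yaw 0.098 0.085 0.06861959904248398 0.047956480190637626 rack [-0.0554 -0.0434]
rack [ 0.5676 -0.0705] yaw 0.093 0.093 0.18280286084938133 0.18183145033614362 rack [-0.005  0.   ]
new [0.4313 0.215 ] yaw -0.067 -0.05 0.06996164516806186 0.04980649913519335 rack [-0.1159  0.2963]
blue [0.4092 0.3276] yaw 0.098 0.093 0.049090431658459284 0.07078613734153999 rack [-0.1282  0.4104]
pink [0.4108 0.1011] yaw 0.672 0.676 0.0700238477927667 0.04950501496703333 rack [-0.1462  0.1846]
t 7.0 tcp [ 0.5238 -0.118   0.2305] y [-0.002  0.    -1.   ] z [ 0.086 -0.996 -0.   ] jaw yaw vs world y -3.056 w 0.0631 F [-1.2  0.5 -0.8]
```

Call:
send_rows(rows="-0.005 0.016 0 0 0 -0.01; -0.009 0.033 0 0 0 -0.015; -0.009 0.033 0 0 0 -0.015; -0.01 0.035 0 0 0 -0.015; -0.01 0.035 0 0 0 -0.015; -0.01 0.035 0 0 0 -0.015; -0.01 0.035 0 0 0 -0.015; -0.01 0.035 0 0 0 -0.015; -0.01 0.035 0 0 0 -0.015; -0.006 0.025 0 0 0 -0.01; -0.0036 0.016 0 0 0 -0.006; 0 0 0 0 0 0; 0 0 0 0 0 0; 0 0 0 0 0 0", grip=0.07)

```text
clock: 8.4
tcp_pos: [0.4323, 0.2134, 0.231]
orientation: [-0.066, -2.188, 2.191]
contact_force: [-0.7, -0.6, -0.1]
grip_width: 0.0704
```

Run:
```python
from h import *
st()
f=r.grab_frame("wrist"); b=cv2.cvtColor(f["pixels"],cv2.COLOR_RGB2BGR)
cv2.imwrite(f"pics/w5.png",b)
```

```text
t 8.4 tcp [0.4323 0.2134 0.231 ] y [-0.001 -0.001 -1.   ] z [-0.062 -0.998  0.001] jaw yaw vs world y 3.08 w 0.0704 F [-0.7 -0.6 -0.1]
```

View pics/w5.png

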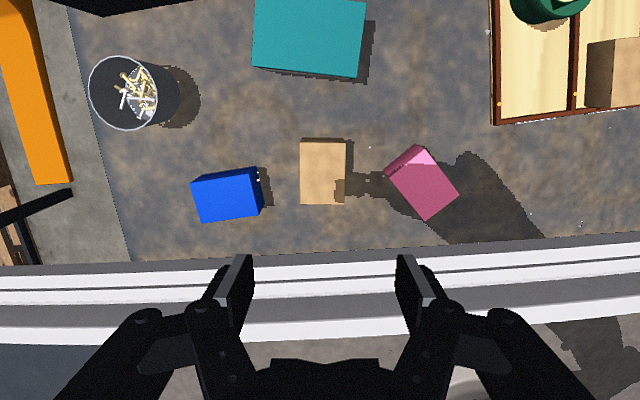

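Run:
```python
from h import *
w=r.grab_frame("wrist")
print(onz(w,[[300,142.5],[346,142.5],[345,204.5],[301,204]],.04),onz(w,[[300,142.5],[346,142.5],[345,204.5],[301,204]],.04).mean(0));st()
```

```text
[[0.46658244 0.23631166 0.04      ]
 [0.46353502 0.18751165 0.04      ]
 [0.39374215 0.19146779 0.04      ]
 [0.39746479 0.24111725 0.04      ]] [0.4303311  0.21410209 0.04      ]
t 8.5 tcp [0.4324 0.2136 0.2314] y [-0.001 -0.001 -1.   ] z [-0.062 -0.998  0.001] jaw yaw vs world y 3.079 w 0.07 F [ 1.4  0.5 -0.3]
```

Call:
send_rows(rows="-0.0015 0.001 -0.04 0 0 0; 0 0 -0.045 0 0 0; 0 0 -0.045 0 0 0; 0 0 -0.035 0 0 0; 0 0 -0.025 0 0 0; 0 0 -0.015 0 0 0; 0 0 -0.009 0 0 0; 0 0 0 0 0 0; 0 0 0 0 0 0")

```text
clock: 9.4
tcp_pos: [0.4312, 0.216, 0.0184]
orientation: [-0.067, -2.191, 2.191]
contact_force: [-0.4, 0.5, -0.3]
grip_width: 0.0699
```

Call:
send_rows(rows="0 0 0 0 0 0; 0 0 0 0 0 0; 0 0 0 0 0 0; 0 0 0 0 0 0; 0 0 0 0 0 0; 0 0 0 0 0 0; 0 0 0.01 0 0 0; 0 0 0.01 0 0 0; 0 0 0 0 0 0", grip=0.03, grip_force=30)

```text
clock: 10.3
tcp_pos: [0.4317, 0.2165, 0.0395]
orientation: [-0.069, -2.194, 2.19]
contact_force: [-0.3, 0.5, -1.8]
grip_width: 0.0491
```

Run:
```python
from h import *
st()
f=r.grab_frame("wrist"); b=cv2.cvtColor(f["pixels"],cv2.COLOR_RGB2BGR)
cv2.imwrite(f"pics/w6.png",b)
```

```text
t 10.3 tcp [0.4317 0.2165 0.0395] y [ 0.003  0.001 -1.   ] z [-0.06  -0.998 -0.002] jaw yaw vs world y 3.081 w 0.0491 F [-0.3  0.5 -1.8]
```

View pics/w6.png

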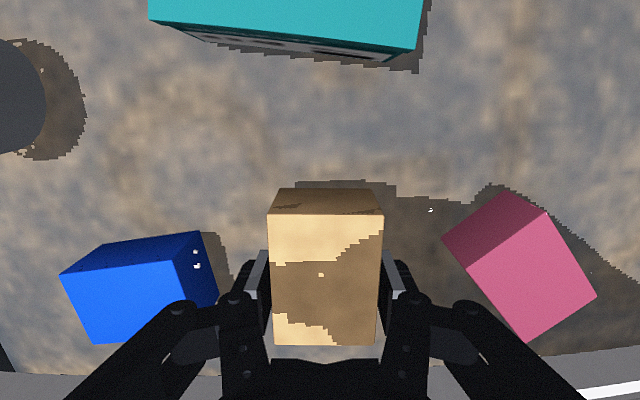

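Call:
send_rows(rows="0 0 0.03 0 0 0; 0 0 0.04 0 0 0; 0.004 -0.008 0.04 0 0 0; 0.01 -0.018 0.03 0 0 0.01; 0.016 -0.03 0 0 0 0.013; 0.018 -0.034 0 0 0 0.015; 0.018 -0.034 0 0 0 0.015; 0.018 -0.034 0 0 0 0.015; 0.018 -0.034 0 0 0 0.015; 0.018 -0.034 0 0 0 0.015; 0.018 -0.034 0 0 0 0.015; 0.018 -0.034 0 0 0 0.015; 0.012 -0.02 0 0 0 0.01; 0.007 -0.01 0 0 0 0.01; 0.003 -0.006 0 0 0 0; 0 0 0 0 0 0; 0 0 0 0 0 0; 0 0 0 0 0 0")

```text
clock: 12.15
tcp_pos: [0.6083, -0.1124, 0.1779]
orientation: [-0.098, 2.176, -2.175]
contact_force: [-0.8, -0.1, -0.4]
grip_width: 0.0492
```

Run:
```python
from h import *
st()
f=r.grab_frame("wrist"); b=cv2.cvtColor(f["pixels"],cv2.COLOR_RGB2BGR)
cv2.imwrite(f"pics/w7.png",b)
```

```text
t 12.15 tcp [ 0.6083 -0.1124  0.1779] y [-0.  0. -1.] z [ 0.09  -0.996 -0.   ] jaw yaw vs world y -3.052 w 0.0492 F [-0.8 -0.1 -0.4]
```

View pics/w7.png

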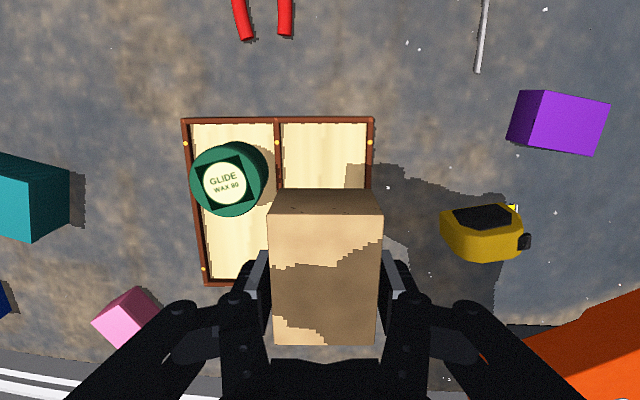

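Call:
send_rows(rows="0.001 -0.001 -0.03 0 0 0; 0 0 -0.04 0 0 0; 0 0 -0.035 0 0 0; 0 0 -0.02 0 0 0; 0 0 -0.012 0 0 0; 0 0 -0.006 0 0 0; 0 0 -0.003 0 0 0; 0 0 0 0 0 0; 0 0 0 0 0 0")

```text
clock: 13.1
tcp_pos: [0.6105, -0.1151, 0.0329]
orientation: [-0.094, 2.175, -2.176]
contact_force: [-0.3, -0.1, -0.4]
grip_width: 0.0495
```

Run:
```python
from h import *
st()
for n in("wrist","scene"):
    f=r.grab_frame(n); b=cv2.cvtColor(f["pixels"],cv2.COLOR_RGB2BGR)
    if n=="scene": b=cv2.resize(b[120:250,230:400],None,fx=4,fy=4)
    cv2.imwrite(f"pics/{n}8.png",b)
```

```text
t 13.1 tcp [ 0.6105 -0.1151  0.0329] y [ 0.002 -0.    -1.   ] z [ 0.088 -0.996  0.   ] jaw yaw vs world y -3.054 w 0.0495 F [-0.3 -0.1 -0.4]
```

View pics/wrist8.png

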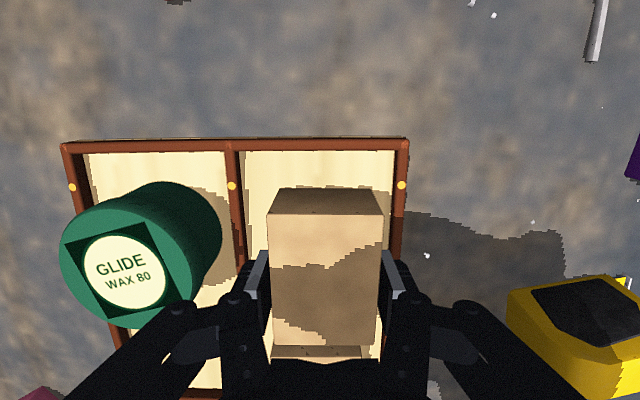

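View pics/scene8.png

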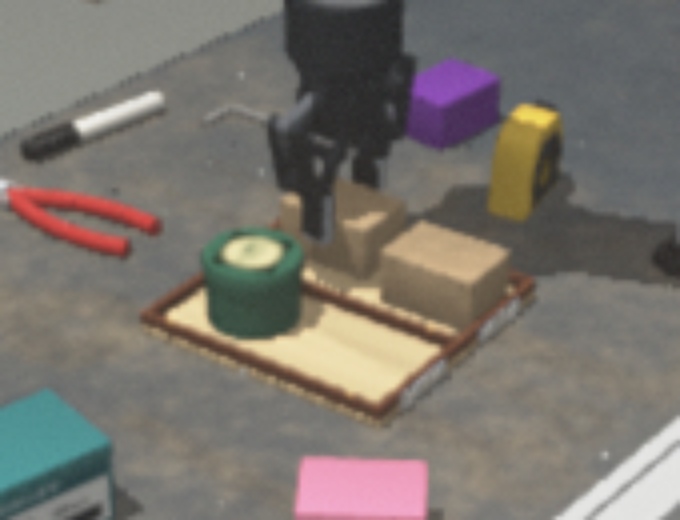

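Carton is above its place, in the same lane with a gap behind the old one and clear of the tin. Lowering the last millimetres.

Call:
send_rows(rows="0 0.0005 -0.004 0 0 0; 0 0 -0.003 0 0 0; 0 0 -0.001 0 0 0; 0 0 0 0 0 0; 0 0 0 0 0 0")

```text
clock: 13.7
tcp_pos: [0.6098, -0.1146, 0.0249]
orientation: [-0.095, 2.176, -2.177]
contact_force: [-4.7, -0.1, 10.1]
grip_width: 0.0493
```

Call:
send_rows(rows="0 0 0 0 0 0; 0 0 0 0 0 0; 0 0 0 0 0 0; 0 0 0 0 0 0; 0 0 0.015 0 0 0; 0 0 0.03 0 0 0; 0 0 0.04 0 0 0; 0 0 0.045 0 0 0; 0 0 0.045 0 0 0; 0 0 0.02 0 0 0; 0 0 0 0 0 0; 0 0 0 0 0 0; 0 0 0 0 0 0", grip=0.062)

```text
clock: 15.0
tcp_pos: [0.6087, -0.1145, 0.2177]
orientation: [-0.098, 2.178, -2.177]
contact_force: [0.1, -0.4, 0.3]
grip_width: 0.0624
```

Run:
```python
from h import *
st()
for n in("wrist","scene"):
    f=r.grab_frame(n); b=cv2.cvtColor(f["pixels"],cv2.COLOR_RGB2BGR)
    b=cv2.resize(b[120:250,230:400],None,fx=4,fy=4) if n=="scene" else cv2.resize(b[90:300,180:400],None,fx=2.7,fy=2.7)
    cv2.imwrite(f"pics/{n}9.png",b)
```

```text
t 15.0 tcp [ 0.6087 -0.1145  0.2177] y [-0.002  0.    -1.   ] z [ 0.088 -0.996 -0.   ] jaw yaw vs world y -3.054 w 0.0624 F [ 0.1 -0.4  0.3]
```

View pics/wrist9.png

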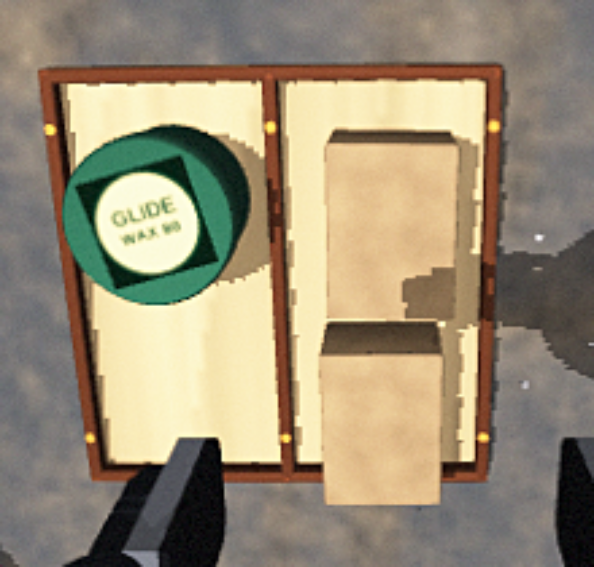

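View pics/scene9.png

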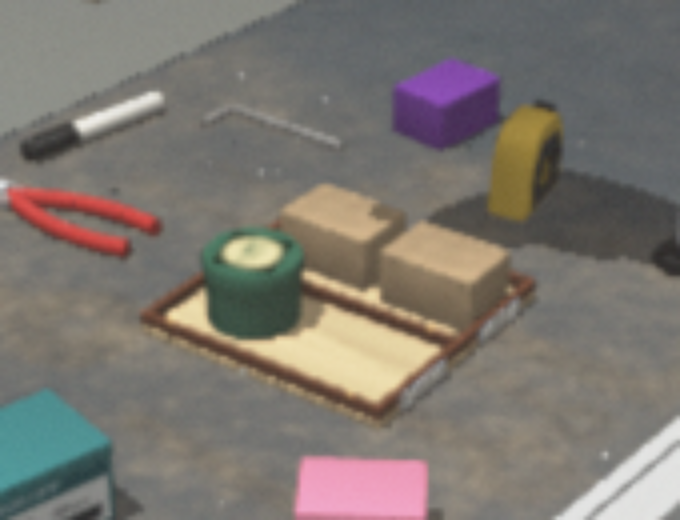

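Run:
```python
from h import *
w=r.grab_frame("wrist")
print("cam",w["position"],(R.from_rotvec(w["orientation"]).as_matrix()@[0,0,-1]).round(3))
k=2.7;o=[180,90]
def m(n,q,z):
    Q=onz(w,(np.array(q,float)+.5)/k-.5+o,z)[:,:2]; a=(Q[0]+Q[1]-Q[2]-Q[3]); b=Q[0]+Q[3]-Q[1]-Q[2]
    print(n,Q.mean(0).round(4),"yaw",np.arctan2(a[1],a[0]).round(3),np.arctan2(-b[0],b[1]).round(3),np.linalg.norm(a)/2,np.linalg.norm(b)/2,"rack",torack(Q.mean(0)).round(4))
m("rack",[[39,69],[502,66],[487,479],[93,480]],.016)
m("old",[[321,354],[442,352],[440,503],[326,503]],.046)
m("new",[[327,142],[458,142],[456,320],[327,320]],.046)
m("tin",[[149,213]]*4,.049)
t=r.grab_frame("top");b=cv2.cvtColor(t["pixels"],cv2.COLOR_RGB2BGR)
cv2.imwrite("pics/t9.png",cv2.resize(b[140:250,290:450],None,fx=5,fy=5,interpolation=cv2.INTER_CUBIC))
```

```text
cam [ 0.69005369 -0.10737886  0.3606446 ] [-0.32  -0.029 -0.947]
rack [ 0.5726 -0.0703] yaw 0.093 0.092 0.18633721816366156 0.184455998884737 rack [ 0.0001 -0.0002]
old [ 0.5251 -0.1189] yaw 0.094 0.097 0.06965908405900326 0.04876541966179369 rack [-0.0514 -0.0445]
new [ 0.6092 -0.1155] yaw 0.083 0.088 0.07020907568552881 0.04979187637500742 rack [ 0.0326 -0.0484]
tin [ 0.6102 -0.0232] yaw 0.0 -0.0 0.0 0.0 rack [0.0416 0.0434]
```

View pics/t9.png

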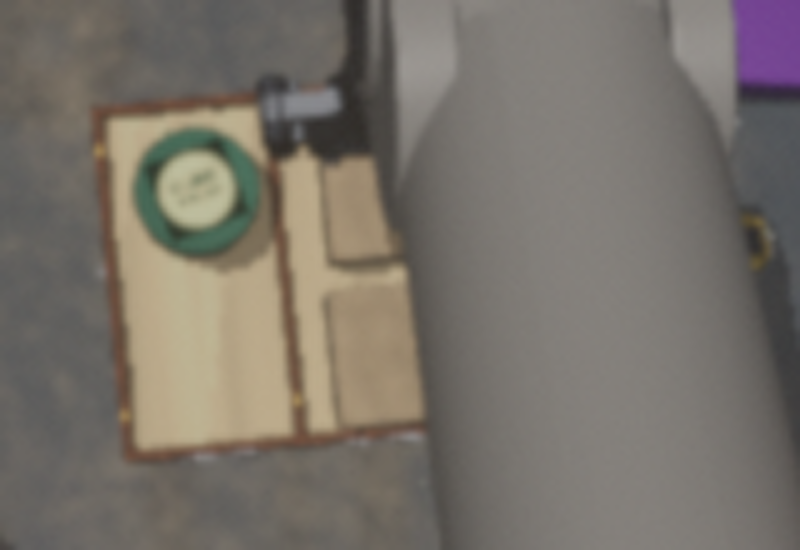

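Run:
```python
from h import *
print(r.hand_in()); st()
```

```text
the job is handed in; nothing more can be done
None
the job is handed in; nothing more can be done
```

I moved the older carton forward to the front strip, set the new brown carton behind it in the same (right) lane, and handed the job in at about 15 s.

My last checks, made before handing in because it reports no verdict:

| Carton | x in rack (mm) | y in rack (mm) | Yaw relative to rack |
|---|---|---|---|
| Old | about -51 | about -45 | within about 0.01 rad |
| New | about +33 | about -48 | within about 0.01 rad |

- **Flatness:** both cartons look flat on the rack floor. I judged this from the pictures and the contact forces when setting them down, not by measuring height or tilt.
- **Other objects:** the wax tin sits at the same pixel in the top view as before. I did not measure the teal box and tape measure again, but neither looked disturbed and the gripper never came close to them.
- **Gripper:** it was about 0.2 m up and clear of everything, reading no contact force.
- **One disagreement:** the wrist reading just after the first release was about 5 mm off in x, because the arm was still settling. The later reading matched the rack's known position.

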